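Clamp the hand-rest bar at a tile-painting bench

ROBOT

A 7-joint arm with a two-finger parallel gripper is mounted at the origin on the work surface. World frame = base frame: x ahead of the robot, y to its left, z up, the work surface at z = 0. Lengths are in m, angles in rad, forces in N, time in s.
With the tool pointing down it reaches from about 0.425 to 0.95 m from the base axis. Payload 4.7 kg.
Tool frame: the origin (TCP) lies between the finger pads; the fingertips stand 14 mm ahead of it and the grasp point (between the pads) lies 5 mm behind it; z points along the fingers, y is the direction in which the jaws open and shut (so a half turn about z gives the same grasp; the last joint's range is limited). The gripper opens to 87 mm and grips with 3 to 60 N. Pads are 19 mm wide; open, the fingers measure 117 mm over their backs; the gripper's body (75 mm by 190 mm) begins 51 mm behind the grasp point.
Start: joints at [-1.286, 0.469, -0.049, 1.532, 0.024, 1.141, -0.082], TCP at [0.208, 0.642, 0.237] pointing down, gripper open.
Joint ranges: [-2.59, 2.59], [-0.33, 1.99], [-1.39, 1.29], [0.1, 2.45], [-1.04, 4.18], [0.21, 1.99], [-2.66, 2.66]. Speed limits (rad/s): [2.57, 2.57, 3.14, 3.14, 3.14, 3.14, 3.14].

INTERFACE

Orientations are given as a unit quaternion [w, x, y, z].
In Python, from workcell import manip, eyes gives the robot as it stands. The module is installed in compiled form; this text tells all that it offers.
- The arm moves only by the tool drive_tool, never from a script. Its arguments are lists of equal length, an entry for each row: "linear": the shift along the tool's x, y, z in mm, a list of three; "angular": the turn, a rotation vector about the tool's x, y, z in degrees, a list of three; "gripper": the closure, from 0 (fully open) to 1 (shut). In form: {"linear": [[x, y, z], ...], "angular": [[wx, wy, wz], ...], "gripper": [gripper, ...]}. A call has 1 to 12 rows; each row shifts and turns the commanded pose from where the row before left it, along the tool's axes as they then stand; what a row does not reach is not made up. A row lasts 1/8 s, in which the tool goes at most 62.5 mm and 10.7 degrees, less where a joint would pass 70% of its speed; a pose out of reach is approached as far as the arm can. A call with a gripper value outside its range is refused whole. The fingers move at their own pace and stop on an object; "newtons" is the grip in N (left out, the last holds). Time passes only in rows, so rows that do not move let the fingers close. It gives the time, the measured TCP pose, the force and the opening at its end, in the units of the state.
- manip.observe(): the state, without advancing time (a new reading comes with each control period).
- eyes.camera(name): name is "side" or "top"; returns a dict with "pixels" (480x640x3 uint8, red, green, blue), "mtx" (3x3 intrinsics, pixels), "cam_to_world" (4x4, takes a point from camera to world coordinates). Camera axes: x right, y up, looking along -z (the intrinsics and any distortion apply to the point x, -y, -z); pixel columns grow to the right and rows downward; lengths in m; the calibration is good to about 2 mm. A picture is of the moment at which its call begins. There is no depth.
- manip.job_done(): hands the job in, once; it reports no verdict.
The state is a dict: "clock": time; "joint_pos": joint angles; "joint_vel": joint speeds; "joint_torque": joint torques, N m; "eef_pos": TCP position; "orientation": TCP orientation; "wrist_force": force on the tool from outside, world axes, zero at the start; "moment": the same for the moment, N m; "gripper_width": finger opening in m.
Only numpy, scipy, OpenCV 4.12 (cv2) and the standard library are available. Lean on these libraries where they do the work, as an engineer would, in place of code of your own. Each camera call takes 0.05 s, during which the arm holds its last target. There are 200 camera calls.

TASK

Take the wider of the two U-shaped clamps off its parking block, bring it down over the hand-rest bar so that its legs pass one on each side of the bar and into both holes of the steel plate beneath, and press it fully home, until its crosspiece sits flat on the bar; then let go. The plate can be shifted along the bar, so find its holes by look or by feel, and press gently: keep the clamp's push on the bar, plate and bridge under 30 N. Leave the narrower clamp and the pots, jars, bottle, brush and tiles where they are.

Things in the scene. Friction and masses are not known exactly. Their poses are not given: they have to be found in the camera images.
- clamp_grip (a point): centre of the dark wooden grip of the wider U-clamp (loose, 0.1 to 0.19 kg). Grip: 40 mm (clamp x) by 24 mm (clamp y) by 40 mm high, to be taken from above across its 24 mm; its top is 21 mm above this point. Under it is a steel crosspiece (50 x 24 x 8 mm) whose flat underside is 27 mm below this point. z is up. Half a turn about z makes no difference.
- clamp_tips (a point): midpoint between the tips of the wider clamp's two round steel legs (8 mm thick, blunt tips, at clamp x = -21 and +21 mm, 34 mm clear between them), 97 mm below clamp_grip. At the start the clamp straddles a fixed wooden parking block (29 mm wide, 85 mm high) and rests on its top: lift it straight up at least 75 mm to clear.
- bracket (a point): point under the bar's axis, level with the upper face of a steel plate (100 x 90 x 6 mm, face 62 mm above the table). y runs along the bar, x across, z up. Two 11 mm through holes at x = -21 and +21 mm; the plate sits in a stiff slide, so both holes lie together anywhere from y = -16 to +16 mm (not measured). It lies on rubber pads that give 1 mm per 6 N, and does not shift sideways under gentle pushes.
- bar_top (a point): top of the horizontal aluminium bar (28 mm thick), 48 mm straight above bracket; same axes. Its rubber-lined saddles give 1 mm per 6 N. Fully home, the clamp's crosspiece rests here, clamp x along x (either way round), clamp_grip 27 mm above. The bar is fixed on a plywood bridge; its near saddle (lower than the bar) is at y = +72 mm, an identical fixed clamp at y = -235 mm.
- keeper (a joint): rubber strip under the plate's holes: 0 at the start, 0.012 m when the clamp is home. The leg tips meet it 10 mm below the plate's face and must push it down the last 12 mm ahead of them against a steady drag of about 8 N; it does not spring back.
- clamp_small_grip (a point): centre of the like grip (26 x 24 x 40 mm) of the narrower U-clamp (loose; 20 mm clear between its legs, too narrow for the bar), on a thinner block of its own, 10 to 22 cm from the wider one; which stands nearer varies. Leave alone.
- glaze_jar: small closed jar (44 mm across, 50 mm high) standing on the bridge's board near the corner away from the bracket; origin under its centre. Leave alone.
- cup_a: open paint cup, 68 mm across, 70 mm high, near the robot; origin under its centre. Leave alone.
- cup_b: open paint cup, 72 mm across, 65 mm high, on the far side; origin under its centre. Leave alone.
- cup_c: open paint cup, 68 mm across, 75 mm high, on the far side; origin under its centre. Leave alone.
- jar: closed jar with a green lid, 80 mm across, 110 mm high, to the robot's left; origin under its centre. Leave alone.
- water: closed bottle, 72 mm across, 220 mm high, to the robot's right; origin under its centre. Leave alone.
- brush: brush 190 mm long lying on the table to the robot's right. Leave alone.
- tiles: small stack of tiles, 100 x 100 x 32 mm, at the far left; origin under its centre. Leave alone.
Things that resemble listed ones, but are neither listed nor needed, are in the scene too. Leave any orange or red look-alike of the part that bears clamp_grip alone.

How it is judged:
By the outcome, as a careful person would: the job done as asked, in the order asked, and still so for the second after the job is handed in, with the robot touching nothing.
It also fails if it takes over 61 s, if anything falls off the work surface, if the arm or the gripper's body presses on something with over 40 N, if the wrist force passes 120 N, or if a joint passes its speed limit or range.

## Working session

There is one attempt and no reset: what is moved stays moved. The work goes in short steps, Python scripts to look and compute and a tool call to move; the robot and the scene stay as the last step left them, time stands still between calls to the robot, and variables do not carry over. Pictures are saved under pics/ and viewed, about 8 in all and at most 12, crops included, and the job is handed in when it is done.

Besides the shell and the picture viewer there is one more tool, called after ">>>" by a JSON object that holds its "api" and its "payload", one argument or row to a line. drive_tool: Moves the arm, as the interface text tells. Its arguments: {"type":"object","properties":{"linear":{"type":"array"},"angular":{"type":"array"},"gripper":{"type":"array"},"newtons":{"type":"number"}},"required":["linear","angular","gripper"]}

```bash
mkdir -p pics; python3 - <<'E'
from workcell import manip, eyes
import cv2,numpy as np,pickle
np.set_printoptions(precision=4,suppress=True)
s=manip.observe();print(s)
for n in("side","top"):
    c=eyes.camera(n);pickle.dump(c,open(n+"0.pkl","wb"));print(n,c.keys(),c["mtx"],c["cam_to_world"])
    cv2.imwrite(f"pics/{n}0.png",c["pixels"][:,:,::-1])
E
```

```text
{'clock': 0.0, 'joint_pos': array([-1.2859,  0.4694, -0.0486,  1.5337,  0.0241,  1.141 , -0.0823]), 'joint_vel': array([ 0.0006,  0.0002, -0.0007, -0.0002,  0.0001,  0.0005,  0.0007]), 'joint_torque': array([  0.0003, -50.798 ,  -0.0803, -23.6153,  -0.0612,   0.0381,
         0.0002]), 'eef_pos': array([0.2082, 0.6415, 0.2355]), 'orientation': array([-0.0001,  0.1562,  0.9877, -0.001 ]), 'wrist_force': array([ 0.8433,  0.0244, -0.6327]), 'moment': array([ 0.0418, -0.0324, -0.0208]), 'gripper_width': 0.08721470327751335}
side dict_keys(['pixels', 'mtx', 'cam_to_world']) [[584.5827   0.     313.884 ]
 [  0.     584.5827 245.599 ]
 [  0.       0.       1.    ]] [[-0.9981  0.0213 -0.0575  0.4657]
 [-0.0606 -0.4804  0.875   1.2369]
 [-0.009   0.8768  0.4808  0.7778]
 [ 0.      0.      0.      1.    ]]
top dict_keys(['pixels', 'mtx', 'cam_to_world']) [[473.5724   0.     321.6576]
 [  0.     473.5724 234.3305]
 [  0.       0.       1.    ]] [[-0.0078  0.9887 -0.1498  0.3579]
 [-0.9998 -0.0105 -0.0174 -0.0262]
 [-0.0188  0.1497  0.9886  1.4369]
 [ 0.      0.      0.      1.    ]]
```

View pics/side0.png

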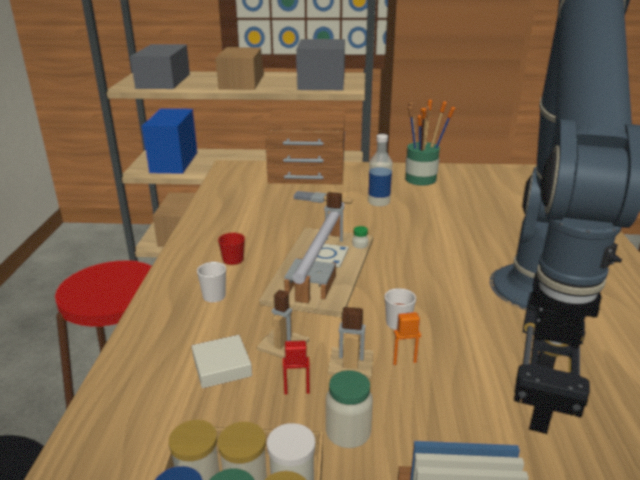

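View pics/top0.png

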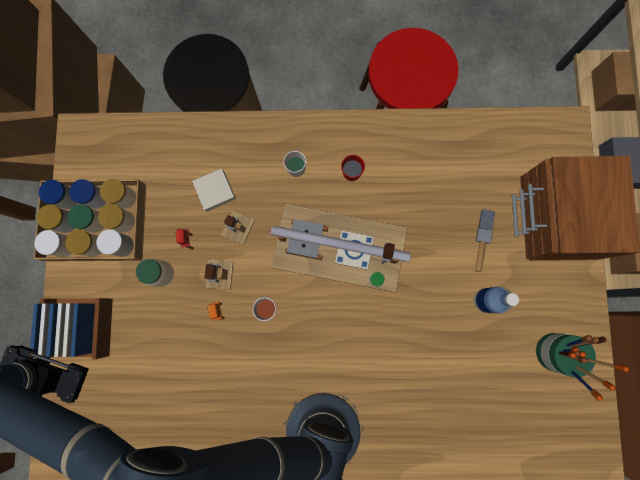

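Candidates in the side view are the dark grip at (352,320), which looks wider; the dark grip at (282,298), narrower; the orange look-alike at (407,322); the red one at (295,350); and the fixed clamp at (334,200). My first choice is (352,320), which is (212,272) in the top view. I'll check it in close crops.

```bash
python3 - <<'E'
import cv2,numpy as np
s=cv2.imread("pics/side0.png");t=cv2.imread("pics/top0.png")
f=lambda im,x,y,w,h,k:cv2.resize(im[y:y+h,x:x+w],None,fx=k,fy=k,interpolation=cv2.INTER_CUBIC)
cv2.imwrite("pics/c_side.png",f(s,250,180,160,120*1+80,3)[:600]) # x 250-410,y180-380
a=f(t,190,200,130,100,6);cv2.imwrite("pics/c_top.png",a)
E
```

```text
(no output)
```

View pics/c_side.png

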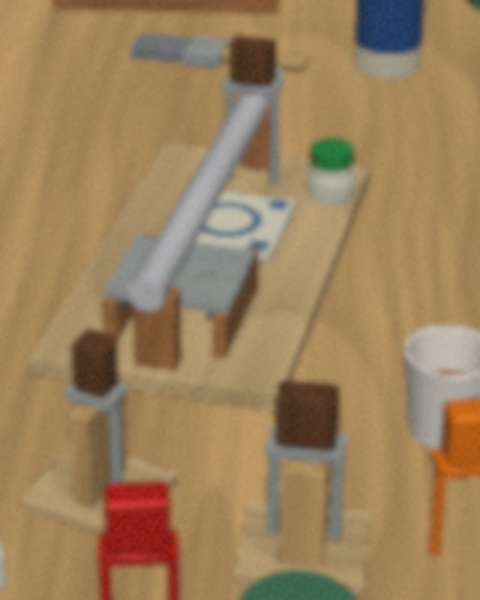

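View pics/c_top.png

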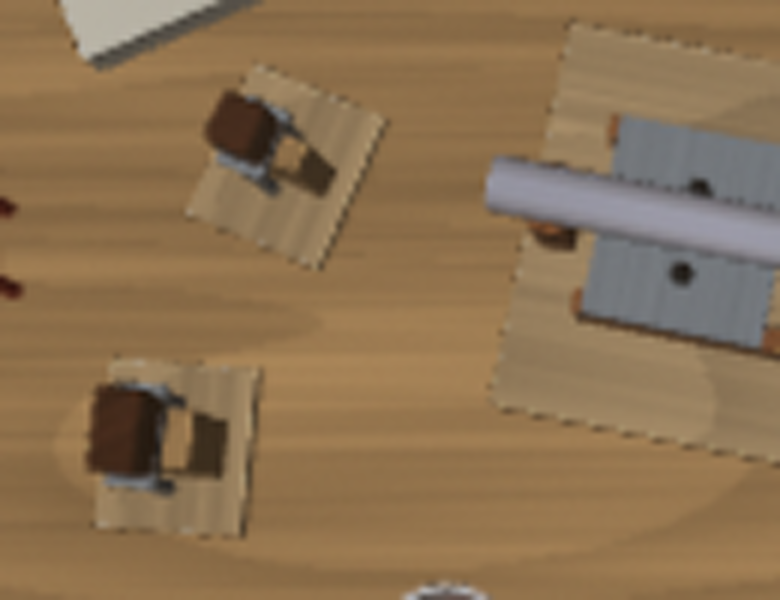

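The crops confirm the choice. The clamp at (352,320) side / (212,272) top has a near-square grip face and wide-set legs, and the other at (282,298) is visibly narrower. Both plate holes show in the top view, at about (306.7,231) and (303.7,245). The near hole shows in the side view at about (319,272). Next I'll fit the geometry.

```bash
cat > h.py <<'E'
import cv2,numpy as np,pickle
from scipy.optimize import minimize,least_squares
np.set_printoptions(precision=4,suppress=True)
def load(n): return pickle.load(open(n+".pkl","rb"))
def proj(c,P):
    T=np.linalg.inv(c["cam_to_world"]);q=np.atleast_2d(P)@T[:3,:3].T+T[:3,3]
    q=q*[1,-1,-1];u=q@c["mtx"].T;return u[:,:2]/u[:,2:]
def ray(c,uv):
    d=np.linalg.inv(c["mtx"])@[uv[0],uv[1],1.]*[1,-1,-1]
    M=c["cam_to_world"];return M[:3,3],M[:3,:3]@d
def tri(cs,uvs):
    A=np.zeros((3,3));b=np.zeros(3)
    for c,uv in zip(cs,uvs):
        o,d=ray(c,uv);d/=np.linalg.norm(d);Q=np.eye(3)-np.outer(d,d);A+=Q;b+=Q@o
    return np.linalg.solve(A,b)
def plane(c,uv,z):
    o,d=ray(c,uv);return o+d*(z-o[2])/d[2]
def box(p,lo,hi):
    x,y,z,a=p;C=np.array([[i,j,k] for i in(lo[0],hi[0]) for j in(lo[1],hi[1]) for k in(lo[2],hi[2])])
    R=np.array([[np.cos(a),-np.sin(a),0],[np.sin(a),np.cos(a),0],[0,0,1]]);return C@R.T+[x,y,z]
def soft(c,P,roi,S=8):
    x,y,w,h=roi;m=np.zeros((h*S,w*S),np.float32)
    hull=cv2.convexHull(((proj(c,P)+.5-[x,y])*S).astype(np.float32))
    cv2.fillConvexPoly(m,np.round(hull*16).astype(np.int32),1.,shift=4)
    return cv2.GaussianBlur(cv2.resize(m,(w,h),interpolation=cv2.INTER_AREA),(0,0),.8)
E
cat > fit.py <<'E'
from h import *
S,T=load("side0"),load("top0")
# grip: darkness-of-brown soft mask
rs,rt=(335,300,35,35),(200,255,25,35)
def dark(c,r):
    x,y,w,h=r;p=c["pixels"][y:y+h,x:x+w].astype(float)
    m=((p[...,0]<110)&(p[...,0]-p[...,2]>12)).astype(np.uint8);
    n,l,st,ce=cv2.connectedComponentsWithStats(m);k=1+np.argmax(st[1:,4]);print(st[k],ce[k]+[x,y]);return (l==k).astype(np.float32),ce[k]+[x,y]
ms,cs=dark(S,rs);mt,ct=dark(T,rt)
p0=tri([S,T],[cs,ct]);print("tri grip",p0)
best=None
lo,hi=np.array([-.02,-.012,-.019]),np.array([.02,.012,.021])
def cost(p): return ((soft(S,box(p,lo,hi),rs)-cv2.GaussianBlur(ms,(0,0),.5))**2).sum()+((soft(T,box(p,lo,hi),rt)-cv2.GaussianBlur(mt,(0,0),.5))**2).sum()
for a in np.radians(np.arange(-90,90,15)):
    r=minimize(cost,[*p0,a],method="Nelder-Mead",options=dict(initial_simplex=np.array([[*p0,a]]+[[*(p0+d),a+e] for d,e in(([.004,0,0],0),([0,.004,0],0),([0,0,.004],0),([0,0,0],.15))]),maxiter=400))
    if best is None or r.fun<best.fun:best=r
print("fit",best.x,np.degrees(best.x[3]),best.fun)
# bar edges: lilac mask columns in top, rows in side
def cols(c,rng,win,ax):
    out=[]
    P=c["pixels"].astype(float);f=P[...,2]-P[...,0]*.97   # blueness
    g=P[...,2]
    for k in rng:
        a,b=win(k);v=(P[a:b,k] if ax==0 else P[k,a:b]);m=(v[:,2]>v[:,0]+5)&(v[:,2]>125)
        i=np.flatnonzero(m)
        if len(i)>3: out.append((k,a+i.mean(),len(i)))
    return np.array(out)
t=cols(T,range(280,375,3),lambda k:(int(215+ (k-272)*.19),int(246+(k-272)*.19)),0)
s=cols(S,range(225,275,3),lambda k:(int(300-(k-270)*-0.0-(k-205)*.0-30+ (275-k)*.45-20),int(300+(275-k)*.45+15)),1)
print(t[::4]);print(s[::3])
lt=np.polyfit(t[:,0],t[:,1],1);ls=np.polyfit(s[:,0],s[:,1],1)
print("res",np.std(t[:,1]-np.polyval(lt,t[:,0])),np.std(s[:,1]-np.polyval(ls,s[:,0])))
def pl(c,a,b):
    o,d=ray(c,a);_,e=ray(c,b);n=np.cross(d,e);n/=np.linalg.norm(n);return n,n@o
n1,d1=pl(T,(280,np.polyval(lt,280)),(370,np.polyval(lt,370)))
n2,d2=pl(S,(np.polyval(ls,230),230),(np.polyval(ls,270),270))
D=np.cross(n1,n2);D/=np.linalg.norm(D)
for y in(.1,0.,-.1):
    print("axis pt",np.linalg.solve([n1,n2,[0,1,0]],[d1,d2,y]))
print("dir",D)
for uv in((306.7,231.2),(303.7,245.3)): print("hole z.062",plane(T,uv,.062))
print("hole tri",tri([T,S],[(303.7,245.3),(319,271.7)]))
E
python3 fit.py
```

```text
[  7   7  21  23 436] [352.0229 318.1514]
[  4   9  21  16 215] [212.893  271.9721]
tri grip [0.4547 0.3049 0.1064]
fit [ 0.4544  0.3097  0.1091 -0.0123] -0.7038974877561649 91.90367889404297
[[280.     231.5      6.    ]
 [292.     234.       5.    ]
 [304.     236.5      6.    ]
 [316.     236.4286   7.    ]
 [328.     241.5      6.    ]
 [340.     244.       5.    ]
 [352.     249.2857   7.    ]
 [364.     250.2857   7.    ]]
[]Traceback (most recent call last):
  File "fit.py", line 31, in <module>
    lt=np.polyfit(t[:,0],t[:,1],1);ls=np.polyfit(s[:,0],s[:,1],1)
                                                 ~^^^^^
IndexError: too many indices for array: array is 1-dimensional, but 2 were indexed
```

```bash
cat > grip.py <<'E'
from h import *
S,T=load("side0"),load("top0")
rs,rt=(335,300,35,35),(200,255,18,35)
def dark(c,r):
    x,y,w,h=r;p=c["pixels"][y:y+h,x:x+w].astype(float)
    m=((p[...,0]<105)&(p[...,0]-p[...,2]>12)).astype(np.uint8)
    n,l,st,ce=cv2.connectedComponentsWithStats(m);k=1+np.argmax(st[1:,4]);print(st[k]+[x,y,0,0,0],ce[k]+[x,y]);return (l==k).astype(np.float32),ce[k]+[x,y]
ms,cs=dark(S,rs);mt,ct=dark(T,rt)
p0=tri([S,T],[cs,ct]);print("tri grip",p0)
lo,hi=np.array([-.02,-.012,-.019]),np.array([.02,.012,.021])
cost=lambda p:((soft(S,box(p,lo,hi),rs)-ms)**2).sum()+((soft(T,box(p,lo,hi),rt)-mt)**2).sum()
best=None
for a in np.radians(np.arange(-30,31,10)):
    r=minimize(cost,[*p0,a],method="Nelder-Mead",options=dict(initial_simplex=[[*p0,a]]+[[*(p0+d),a+e] for d,e in(([.004,0,0],0),([0,.004,0],0),([0,0,.004],0),([0,0,0],.15))],maxiter=400))
    if best is None or r.fun<best.fun:best=r
print("fit",best.x,np.degrees(best.x[3]),best.fun)
K=7
def crop(c,x,y,w,h): return cv2.resize(c["pixels"][y:y+h,x:x+w,::-1],None,fx=K,fy=K,interpolation=cv2.INTER_CUBIC)
A=crop(T,265,215,112,46);x0=265;y0=215
B=crop(S,285,245,70,40);C=crop(T,200,252,42,40);
C2=C.copy()
for P in proj(T,box(best.x,lo,hi)): cv2.circle(C,tuple(int(v) for v in (P+.5-[200,252])*K),2,(0,255,0),-1)
out=np.zeros((46*K+40*K,112*K,3),np.uint8);out[:46*K]=A;out[46*K:,:70*K]=B;out[46*K:,70*K:]=C
cv2.imwrite("pics/d.png",out)
E
python3 grip.py
```

```text
[342 307  21  23 424] [351.8137 318.2217]
[204 264  14  16 172] [210.5581 271.5116]
tri grip [0.4555 0.3105 0.1104]
fit [ 0.4551  0.3103  0.1094 -0.0098] -0.5625782391049141 80.41488647460938
```

View pics/d.png

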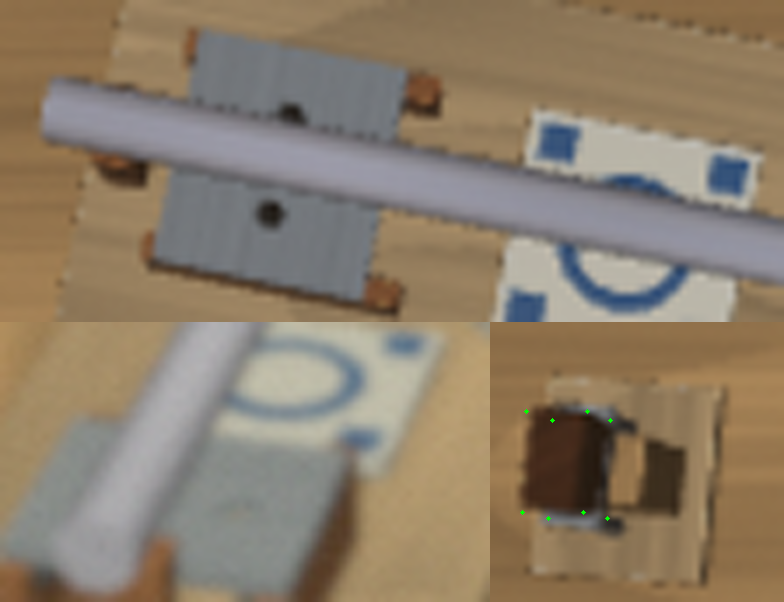

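```bash
cat > bar.py <<'E'
from h import *
from scipy.ndimage import map_coordinates
S,T=load("side0"),load("top0")
G={}
for n,c in(("s",S),("t",T)):
    p=cv2.GaussianBlur(c["pixels"].astype(np.float32),(0,0),.8)
    p=p[...,2]-.6*p[...,0]   # lilac vs wood; also vs plate brightness
    G[n]=(c,cv2.Sobel(p,cv2.CV_32F,1,0)/8,cv2.Sobel(p,cv2.CV_32F,0,1)/8)
def cost(q,views="st",r=.014):
    x0,z0,a=q;D=np.array([np.sin(a),np.cos(a),0]);f=0
    for n in views:
        c,gx,gy=G[n]
        for t in (np.linspace(-.14,.14,90)):
            pass
        P=np.array([x0,.05,z0])+np.linspace(-.13,.09,120)[:,None]*D
        v=P-c["cam_to_world"][:3,3];u=np.cross(v,D);u/=np.linalg.norm(u,axis=1)[:,None]
        a0=proj(c,P)
        for s in(1,-1):
            e=proj(c,P+s*r*u);nn=a0-e;nn/=np.linalg.norm(nn,axis=1)[:,None]
            g=map_coordinates(gx,e.T[::-1],order=1)*nn[:,0]+map_coordinates(gy,e.T[::-1],order=1)*nn[:,1]
            f-=np.clip(g,-2,12).mean()
    return f
h1=plane(T,(306.1,230.9),.062);h2=plane(T,(303.1,245.1),.062)
print("holes",h1,h2,np.linalg.norm(h1-h2),"mid",(h1+h2)/2,"perp deg",np.degrees(np.arctan2(h1[1]-h2[1],h1[0]-h2[0])))
print("near hole tri",tri([T,S],[(303.1,245.1),(318.6,271.7)]))
m=(h1+h2)/2
best=None
for dx in np.arange(-.02,.021,.005):
  for a in np.radians([4,8,12,16]):
    q0=[m[0]+dx-np.tan(a)*(m[1]-.05),.096,a]
    r=minimize(cost,q0,method="Nelder-Mead",options=dict(initial_simplex=[q0,[q0[0]+.006,*q0[1:]],[q0[0],q0[1]+.008,a],[q0[0],q0[1],a+.03]]))
    if best is None or r.fun<best.fun:best=r
x0,z0,a=best.x;print(best.x,best.fun,"yaw deg",np.degrees(a))
D=np.array([np.sin(a),np.cos(a)]);pt=np.array([x0,.05]);s=(m[:2]-pt)@D
print("axis pt abeam hole mid",pt+s*D)
for z in(.092,.096,.1):
    r=minimize(lambda q:cost([q[0],z,q[1]],"t"),[x0,a],method="Nelder-Mead");print("top only z",z,r.x[0]+np.tan(r.x[1])*(m[1]-.05),np.degrees(r.x[1]),r.fun)
E
python3 bar.py
```

```text
holes [0.577  0.0437 0.062 ] [0.535  0.0526 0.062 ] 0.042952660931381365 mid [0.556  0.0481 0.062 ] perp deg -11.979022193862999
near hole tri [0.5342 0.0529 0.057 ]
[0.5513 0.1056 0.2252] -26.924622820078653 yaw deg 12.901804571026585
axis pt abeam hole mid [0.5511 0.0493]
top only z 0.092 0.5541322701138738 11.671099732497261 -12.912157441879135
top only z 0.096 0.5536373129837568 11.681906359260127 -12.846344752147818
top only z 0.1 0.5531118150140807 11.672547955184635 -12.775195373594258
```

>>> {"api": "drive_tool", "payload": {
  "linear": [
    [-33.8, -23.9, 0],
    [-33.8, -23.9, 0],
    [-33.8, -23.9, 0],
    [-33.8, -23.9, 0],
    [-33.8, -23.9, 0],
    [-33.8, -23.9, 0],
    [-33.8, -23.9, 0],
    [-33.8, -23.9, 0],
    [-33.8, -23.9, 0],
    [-33.8, -23.9, 0],
    [0, 0, 25],
    [0, 0, 25]
  ],
  "angular": [
    [0, 0, 0],
    [0, 0, 0],
    [0, 0, 0],
    [0, 0, 0],
    [0, 0, 0],
    [0, 0, 0],
    [0, 0, 0],
    [0, 0, 0],
    [0, 0, 0],
    [0, 0, 0],
    [0, 0, -7],
    [0, 0, -7]
  ],
  "gripper": [0, 0, 0, 0, 0, 0, 0, 0, 0, 0, 0, 0]
}}

```text
clock: 1.6
eef_pos: [0.4564, 0.3097, 0.1859]
orientation: [0.0, 0.034, 0.999, 0.0]
wrist_force: [0.4, 0.3, -0.2]
gripper_width: 0.0872
```

```bash
cat > look.py <<'E'
import sys
from h import *
from workcell import eyes
tag=sys.argv[1];sx,sy,tx,ty=map(int,sys.argv[2:6])
o=[]
for n,x,y in(("side",sx,sy),("top",tx,ty)):
    c=eyes.camera(n);pickle.dump(c,open(n+tag+".pkl","wb"))
    o.append(cv2.resize(c["pixels"][y:y+110,x:x+80,::-1],None,fx=5,fy=5,interpolation=cv2.INTER_CUBIC))
cv2.imwrite(f"pics/l{tag}.png",np.hstack(o))
E
python3 look.py 1 310 260 180 220
```

```text
(no output)
```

View pics/l1.png

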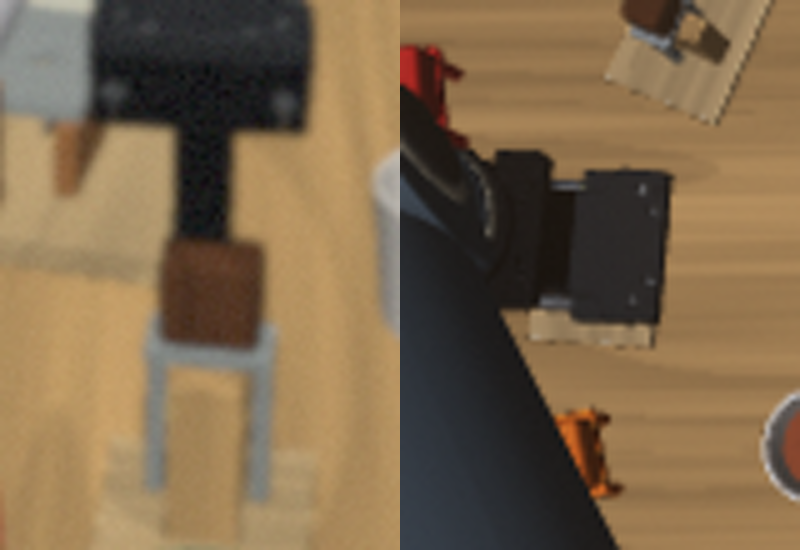

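The side crop shows the finger centred at 206 and the grip at 213, about 2 mm off along x. Shift by 2 mm, descend and grip.

>>> {"api": "drive_tool", "payload": {
  "linear": [
    [1, 0, 14],
    [1, 0, 14],
    [0, 0, 14],
    [0, 0, 14],
    [0, 0, 10],
    [0, 0, 5],
    [0, 0, 0],
    [0, 0, 0],
    [0, 0, 0],
    [0, 0, 0],
    [0, 0, 0],
    [0, 0, 0]
  ],
  "angular": [
    [0, 0, 0],
    [0, 0, 0],
    [0, 0, 0],
    [0, 0, 0],
    [0, 0, 0],
    [0, 0, 0],
    [0, 0, 0],
    [0, 0, 0],
    [0, 0, 0],
    [0, 0, 0],
    [0, 0, 0],
    [0, 0, 0]
  ],
  "gripper": [0, 0, 0, 0, 0, 0, 1, 1, 1, 1, 1, 1],
  "newtons": 40
}}

```text
clock: 3.2
eef_pos: [0.4541, 0.3106, 0.1156]
orientation: [0.0, 0.035, 0.999, 0.0]
wrist_force: [0.4, 0.5, 0.4]
gripper_width: 0.0348
```

>>> {"api": "drive_tool", "payload": {
  "linear": [
    [0, 0, 0],
    [0, 0, 0],
    [0, 0, 0],
    [0, 0, 0]
  ],
  "angular": [
    [0, 0, 0],
    [0, 0, 0],
    [0, 0, 0],
    [0, 0, 0]
  ],
  "gripper": [1, 1, 1, 1]
}}

```text
clock: 3.7
eef_pos: [0.4541, 0.3105, 0.1155]
orientation: [-0.0, 0.035, 0.999, -0.0]
wrist_force: [-0.1, -0.8, 0.1]
gripper_width: 0.0238
```

>>> {"api": "drive_tool", "payload": {
  "linear": [
    [0, 0, -10],
    [0, 0, -30],
    [0, 0, -35],
    [0, 0, -35],
    [0, 0, -30],
    [-14.8, -31.8, 0],
    [-14.8, -31.8, 0],
    [-14.8, -31.8, 0],
    [-14.8, -31.8, 0],
    [-14.8, -31.8, 0],
    [-14.8, -31.8, 0],
    [-14.8, -31.8, 0]
  ],
  "angular": [
    [0, 0, 0],
    [0, 0, 0],
    [0, 0, 0],
    [0, 0, 0],
    [0, 0, 0],
    [0, 0, 0],
    [0, 0, 0],
    [0, 0, 0],
    [0, 0, 0],
    [0, 0, 0],
    [0, 0, 0],
    [0, 0, 0]
  ],
  "gripper": [1, 1, 1, 1, 1, 1, 1, 1, 1, 1, 1, 1]
}}

```text
clock: 5.2
eef_pos: [0.5421, 0.0803, 0.2561]
orientation: [0.0, 0.035, 0.999, 0.0]
wrist_force: [1.1, 0.1, -1.8]
gripper_width: 0.0241
```

>>> {"api": "drive_tool", "payload": {
  "linear": [
    [-14.8, -31.8, 0],
    [0, 0, 0],
    [0, 0, 15],
    [0, 0, 8],
    [0, 0, 0],
    [0, 0, 0]
  ],
  "angular": [
    [0, 0, 0],
    [0, 0, 7.7],
    [0, 0, 0],
    [0, 0, 0],
    [0, 0, 0],
    [0, 0, 0]
  ],
  "gripper": [1, 1, 1, 1, 1, 1]
}}

```text
clock: 5.95
eef_pos: [0.5546, 0.0489, 0.2326]
orientation: [0.0, 0.101, 0.995, 0.0]
wrist_force: [-0.1, -0.0, -1.2]
gripper_width: 0.0238
```

```bash
python3 look.py 2 270 180 262 185
```

```text
(no output)
```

View pics/l2.png

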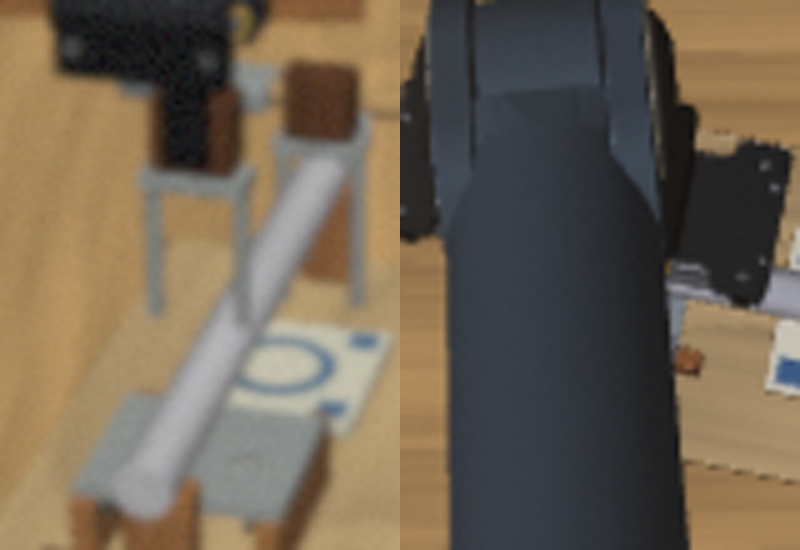

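```bash
cat > m.py <<'E'
from h import *
S=load("side2")
R=lambda x,y:(270+(x+.5)/5-.5,180+(y+.5)/5-.5)
L=R(155,313);Rr=R(245,320)
zt=.2326-.1005
a=plane(S,L,zt);b=plane(S,Rr,zt);print("tips",a,b,"mid",(a+b)/2,np.linalg.norm(a-b),np.degrees(np.arctan2(a[1]-b[1],a[0]-b[0])))
# crosspiece bottom-edge ends
print("hole side z.062",plane(S,(318.6,271.7),.062), plane(S,R(242,462),.062))
for e in(0,-.002,-.004):
    u=np.array([np.cos(np.radians(-11.7)),np.sin(np.radians(-11.7)),0]);c=np.array([.5546,.0489,zt])+e*u
    P=proj(S,[c+.021*u,c-.021*u]);print(e,(P-[270,180]+.5)*5-.5,"want 155,31x / 245,32x")
# bar silhouettes for axis x candidates
D=np.array([np.sin(np.radians(11.7)),np.cos(np.radians(11.7)),0])
for dx in(-.002,0,.002):
    for s in(.03,0,-.1):
        P=np.array([.5545+dx,.0483,.096])+s*D;v=P-S["cam_to_world"][:3,3];n=np.cross(v,D);n/=np.linalg.norm(n)
        print(dx,s,((proj(S,[P-n*.014,P+n*.014])-[270,180]+.5)*5-.5).ravel())
E
python3 m.py
python3 - <<'E'
import sys;sys.path.insert(0,'.')
import os;os.chdir('.')
from h import *
c=load("side2");cv2.imwrite("pics/e.png",cv2.resize(c["pixels"][205:285,280:360,::-1],None,fx=7,fy=7,interpolation=cv2.INTER_CUBIC))
E
```

```text
tips [0.5747 0.0468 0.1321] [0.5326 0.0518 0.1321] mid [0.5537 0.0493 0.1321] 0.042428726444501276 -6.69807199197842
hole side z.062 [0.5324 0.0614 0.062 ] [0.5338 0.0628 0.062 ]
0 [[154.4435 310.7495]
 [241.7092 321.3649]] want 155,31x / 245,32x
-0.002 [[158.5704 311.2515]
 [245.8964 321.8742]] want 155,31x / 245,32x
-0.004 [[162.7002 311.7539]
 [250.0865 322.3839]] want 155,31x / 245,32x
-0.002 0.03 [212.6368 429.1559 159.5207 399.6949]
-0.002 0 [229.5206 397.5512 177.3844 368.6365]
-0.002 -0.1 [281.5571 300.1445 232.4408 272.9131]
0 0.03 [208.2785 429.1061 155.2244 399.545 ]
0 0 [225.2412 397.5054 173.1661 368.4916]
0 -0.1 [277.5211 300.1103 228.4634 272.7829]
0.002 0.03 [203.9211 429.0562 150.9287 399.3953]
0.002 0 [220.9626 397.4594 168.9484 368.3468]
0.002 -0.1 [273.4858 300.0758 224.4866 272.653 ]
```

View pics/e.png

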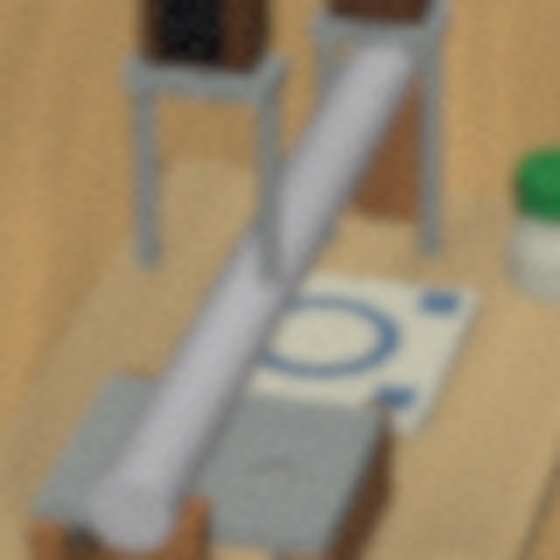

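The tips show at (155,314) and (245,321) in the 5x crop, and the bar axis and clamp mid agree within about 1 mm. Lower until the tips straddle the bar, watching the force.

>>> {"api": "drive_tool", "payload": {
  "linear": [
    [-0.7, 0, 6],
    [0, 0, 6],
    [0, 0, 5],
    [0, 0, 5],
    [0, 0, 5],
    [0, 0, 5],
    [0, 0, 0]
  ],
  "angular": [
    [0, 0, 0],
    [0, 0, 0],
    [0, 0, 0],
    [0, 0, 0],
    [0, 0, 0],
    [0, 0, 0],
    [0, 0, 0]
  ],
  "gripper": [1, 1, 1, 1, 1, 1, 1]
}}

```text
clock: 6.92
eef_pos: [0.5549, 0.0483, 0.2]
orientation: [-0.0, 0.102, 0.995, -0.0]
wrist_force: [-0.0, -0.6, -1.7]
gripper_width: 0.024
```

>>> {"api": "drive_tool", "payload": {
  "linear": [
    [0, 0, 6],
    [0, 0, 6],
    [0, 0, 6],
    [0, 0, 6],
    [0, 0, 5],
    [0, 0, 3],
    [0, 0, 0]
  ],
  "angular": [
    [0, 0, 0],
    [0, 0, 0],
    [0, 0, 0],
    [0, 0, 0],
    [0, 0, 0],
    [0, 0, 0],
    [0, 0, 0]
  ],
  "gripper": [1, 1, 1, 1, 1, 1, 1]
}}

```text
clock: 7.8
eef_pos: [0.5551, 0.0484, 0.1683]
orientation: [-0.0, 0.102, 0.995, -0.0]
wrist_force: [0.2, 0.3, -1.1]
gripper_width: 0.0236
```

>>> {"api": "drive_tool", "payload": {
  "linear": [
    [0, 0, 2],
    [0, 0, 2],
    [0, 0, 1],
    [0, 0, 1],
    [0, 0, 1],
    [0, 0, 1],
    [0, 0, 0]
  ],
  "angular": [
    [0, 0, 0],
    [0, 0, 0],
    [0, 0, 0],
    [0, 0, 0],
    [0, 0, 0],
    [0, 0, 0],
    [0, 0, 0]
  ],
  "gripper": [1, 1, 1, 1, 1, 1, 1]
}}

```text
clock: 8.68
eef_pos: [0.5551, 0.0484, 0.1604]
orientation: [-0.0, 0.102, 0.995, 0.0]
wrist_force: [0.7, -0.0, -1.1]
gripper_width: 0.0238
```

>>> {"api": "drive_tool", "payload": {
  "linear": [
    [0, 0, 1],
    [0, 0, 1],
    [0, 0, 1],
    [0, 0, 0]
  ],
  "angular": [
    [0, 0, 0],
    [0, 0, 0],
    [0, 0, 0],
    [0, 0, 0]
  ],
  "gripper": [1, 1, 1, 1]
}}

```text
clock: 9.18
eef_pos: [0.5551, 0.0484, 0.1574]
orientation: [-0.0, 0.102, 0.995, 0.0]
wrist_force: [0.0, -0.5, -0.9]
gripper_width: 0.0237
```

>>> {"api": "drive_tool", "payload": {
  "linear": [
    [0, 0, 1],
    [0, 0, 1],
    [0, 0, 1],
    [0, 0, 1],
    [0, 0, 1],
    [0, 0, 1],
    [0, 0, 0]
  ],
  "angular": [
    [0, 0, 0],
    [0, 0, 0],
    [0, 0, 0],
    [0, 0, 0],
    [0, 0, 0],
    [0, 0, 0],
    [0, 0, 0]
  ],
  "gripper": [1, 1, 1, 1, 1, 1, 1]
}}

```text
clock: 10.05
eef_pos: [0.5554, 0.0484, 0.1523]
orientation: [0.0, 0.102, 0.995, 0.0]
wrist_force: [-0.9, -0.2, 4.9]
gripper_width: 0.0239
```

>>> {"api": "drive_tool", "payload": {
  "linear": [
    [0, 0, 1],
    [0, 0, 1],
    [0, 0, 1],
    [0, 0, 0]
  ],
  "angular": [
    [0, 0, 0],
    [0, 0, 0],
    [0, 0, 0],
    [0, 0, 0]
  ],
  "gripper": [1, 1, 1, 1]
}}

```text
clock: 10.55
eef_pos: [0.5555, 0.0484, 0.1494]
orientation: [0.0, 0.102, 0.995, 0.0]
wrist_force: [-2.1, -0.0, 5.6]
gripper_width: 0.0245
```

>>> {"api": "drive_tool", "payload": {
  "linear": [
    [0.4, 0, 1],
    [0, 0, 1],
    [0, 0, 1],
    [0, 0, 1],
    [0, 0, 1],
    [0, 0, 0]
  ],
  "angular": [
    [0, 0, 0],
    [0, 0, 0],
    [0, 0, 0],
    [0, 0, 0],
    [0, 0, 0],
    [0, 0, 0]
  ],
  "gripper": [1, 1, 1, 1, 1, 1]
}}

```text
clock: 11.3
eef_pos: [0.5554, 0.0484, 0.1445]
orientation: [0.001, 0.102, 0.995, 0.0]
wrist_force: [0.1, 0.4, 6.3]
gripper_width: 0.0237
```

>>> {"api": "drive_tool", "payload": {
  "linear": [
    [0, 0, 1],
    [0, 0, 1],
    [0, 0, 1],
    [0, 0, 0.5],
    [0, 0, 0]
  ],
  "angular": [
    [0, 0, 0],
    [0, 0, 0],
    [0, 0, 0],
    [0, 0, 0],
    [0, 0, 0]
  ],
  "gripper": [1, 1, 1, 1, 1]
}}

```text
clock: 11.92
eef_pos: [0.5554, 0.0484, 0.141]
orientation: [0.001, 0.102, 0.995, 0.0]
wrist_force: [-1.9, -0.4, 5.4]
gripper_width: 0.0238
```

Just above home. Keep on in small steps until the force rises.

>>> {"api": "drive_tool", "payload": {
  "linear": [
    [0, 0, 0.5],
    [0, 0, 0.5],
    [0, 0, 0.5],
    [0, 0, 0]
  ],
  "angular": [
    [0, 0, 0],
    [0, 0, 0],
    [0, 0, 0],
    [0, 0, 0]
  ],
  "gripper": [1, 1, 1, 1]
}}

```text
clock: 12.42
eef_pos: [0.5554, 0.0485, 0.1397]
orientation: [0.001, 0.102, 0.995, 0.0]
wrist_force: [-2.1, -0.4, 6.6]
gripper_width: 0.0236
```

>>> {"api": "drive_tool", "payload": {
  "linear": [
    [0, 0, 0.5],
    [0, 0, 0.5],
    [0, 0, 0]
  ],
  "angular": [
    [0, 0, 0],
    [0, 0, 0],
    [0, 0, 0]
  ],
  "gripper": [1, 1, 1]
}}

```text
clock: 12.8
eef_pos: [0.5555, 0.0484, 0.1392]
orientation: [0.001, 0.102, 0.995, 0.0]
wrist_force: [-3.4, -0.1, 10.4]
gripper_width: 0.0238
```

>>> {"api": "drive_tool", "payload": {
  "linear": [
    [0.3, 0, 0.5],
    [0, 0, 0.5],
    [0, 0, 0]
  ],
  "angular": [
    [0, 0, 0],
    [0, 0, 0],
    [0, 0, 0]
  ],
  "gripper": [1, 1, 1]
}}

```text
clock: 13.18
eef_pos: [0.5554, 0.0485, 0.1386]
orientation: [0.001, 0.102, 0.995, 0.0]
wrist_force: [-2.6, -1.9, 12.7]
gripper_width: 0.0235
```

>>> {"api": "drive_tool", "payload": {
  "linear": [
    [0, 0, 0.5],
    [0, 0, 0.5],
    [0, 0, 0]
  ],
  "angular": [
    [0, 0, 0],
    [0, 0, 0],
    [0, 0, 0]
  ],
  "gripper": [1, 1, 1]
}}

```text
clock: 13.55
eef_pos: [0.5555, 0.0484, 0.1381]
orientation: [0.001, 0.102, 0.995, 0.001]
wrist_force: [-3.9, -0.9, 15.2]
gripper_width: 0.0241
```

```bash
python3 look.py 3 270 180 262 185
```

```text
(no output)
```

View pics/l3.png

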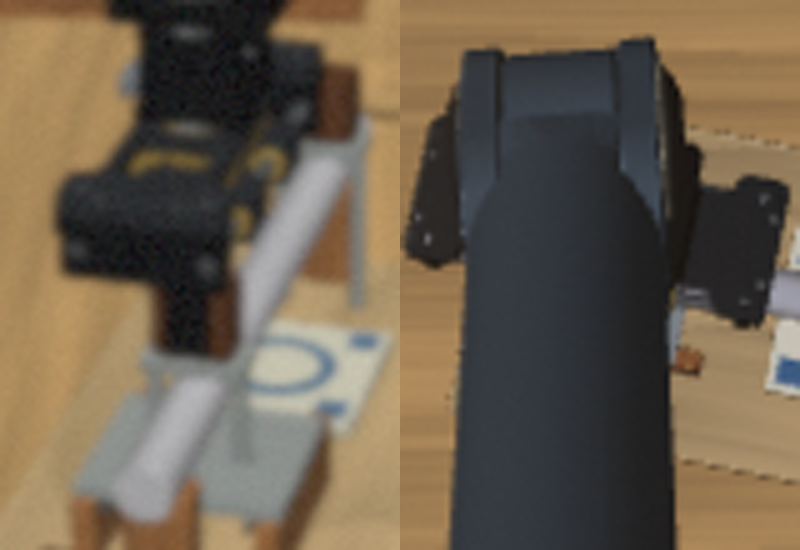

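The side crop shows the clamp astride the bar with its crosspiece on it, and the near leg going in at the hole, about (240,460). Ease the push, then open and retreat.

>>> {"api": "drive_tool", "payload": {
  "linear": [
    [0.3, 0, -0.7],
    [0, 0, -0.7],
    [0, 0, -0.6],
    [0, 0, 0]
  ],
  "angular": [
    [0, 0, 0],
    [0, 0, 0],
    [0, 0, 0],
    [0, 0, 0]
  ],
  "gripper": [1, 1, 1, 1]
}}

```text
clock: 14.15
eef_pos: [0.5553, 0.0484, 0.1387]
orientation: [0.001, 0.102, 0.995, 0.0]
wrist_force: [-1.6, -1.0, 6.5]
gripper_width: 0.0236
```

>>> {"api": "drive_tool", "payload": {
  "linear": [
    [0, 0, 0],
    [0, 0, 0],
    [0, 0, 0],
    [0, 0, 0],
    [0, 0, 0],
    [0, 0, 0]
  ],
  "angular": [
    [0, 0, 0],
    [0, 0, 0],
    [0, 0, 0],
    [0, 0, 0],
    [0, 0, 0],
    [0, 0, 0]
  ],
  "gripper": [0.6, 0.5, 0.5, 0.5, 0.5, 0.5]
}}

```text
clock: 14.9
eef_pos: [0.5542, 0.0486, 0.1375]
orientation: [0.0, 0.102, 0.995, 0.0]
wrist_force: [0.5, 0.2, -1.0]
gripper_width: 0.0435
```

>>> {"api": "drive_tool", "payload": {
  "linear": [
    [0, 0, -8],
    [0, 0, -30],
    [0, 0, -40],
    [0, 0, -40],
    [0, 0, -20],
    [22, 36, 0],
    [22, 36, 0],
    [22, 36, 0],
    [22, 36, 0],
    [22, 36, 0],
    [22, 36, 0],
    [22, 36, 0]
  ],
  "angular": [
    [0, 0, 0],
    [0, 0, 0],
    [0, 0, 0],
    [0, 0, 0],
    [0, 0, 0],
    [0, 0, 0],
    [0, 0, 0],
    [0, 0, 0],
    [0, 0, 0],
    [0, 0, 0],
    [0, 0, 0],
    [0, 0, 0]
  ],
  "gripper": [0.5, 0.5, 0.5, 0.5, 0.5, 0.5, 0.5, 0.5, 0.5, 0.5, 0.5, 0.5]
}}

```text
clock: 16.4
eef_pos: [0.454, 0.3277, 0.2763]
orientation: [0.0, 0.102, 0.995, 0.0]
wrist_force: [1.8, 0.3, -0.4]
gripper_width: 0.0438
```

```bash
python3 look.py 4 270 180 262 185; python3 - <<'E'
from h import *
S,T=load("side4"),load("top4")
u=np.array([np.cos(np.radians(-11.7)),np.sin(np.radians(-11.7)),0])
for n,c,o in(("s",S,(270,180)),("t",T,(262,185))):
    im=cv2.imread("pics/l4.png") if n=="s" else im
    # predicted grip box at home
    for P in proj(c,box([.5545,.0484,.137,np.radians(-11.7)],np.array([-.02,-.012,-.019]),np.array([.02,.012,.021]))):
        q=(P+.5-o)*5+[0 if n=="s" else 400,0];cv2.circle(im,tuple(int(v) for v in q),3,(0,255,0),-1)
cv2.imwrite("pics/l4b.png",im)
E
```

View pics/l4b.png

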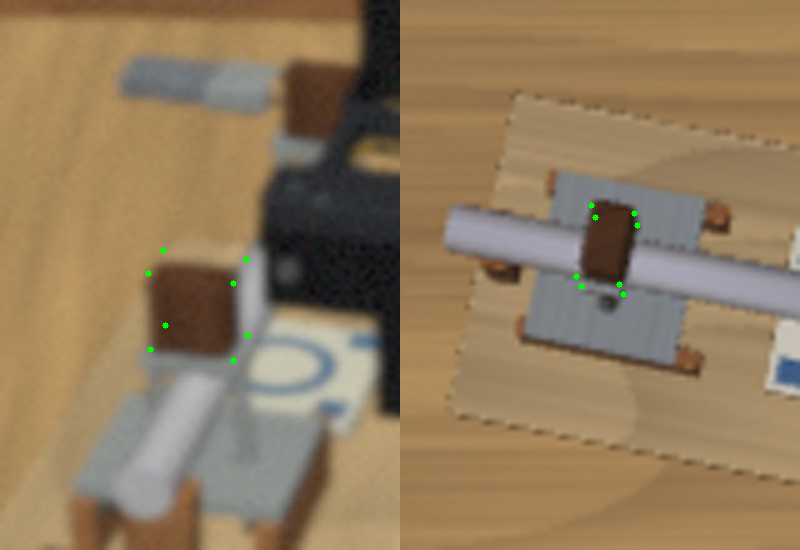

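```bash
python3 -c "
from workcell import manip
print(manip.observe()['clock']);print(manip.job_done())"
```

```text
16.5
the job is handed in; nothing more can be done
None
```

The wider clamp is pressed home over the bar with its legs in both plate holes. I let go, backed the arm off, and handed the job in at 16.5 s.

- **Insertion:** the legs went past the plate's face with no contact force on the first try. They met the keeper about 10 mm below the face, with a steady drag of 6–8 N. The force then rose at bar contact, with the tool at z ≈ 0.1397 m against 0.1405 m expected. The highest wrist reading was about 16 N, well under the 30 N limit.
- **Final pictures:** the top view shows the grip squarely across the bar, matching the predicted home pose to about 1 mm. The side view shows the crosspiece on the bar and the near leg in the plate. I saw nothing else moved in the areas I viewed, though those last views were crops around the bar.
- **Checks that disagreed:**
    - The side-view triangulation of the near hole came out about 5 mm low. On the plate's plane that is about 9 mm off along the bar, so I used the top view, and the insertion confirmed it.
    - The side-camera fit of the bar's height read about 1 cm too high, so I dropped it.
    - In the last side crop the grip looked 1–2 pixels shorter than its predicted outline. I put this down to the bright top face.

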